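# Push the marver slab into its corner at the torch

### The job

Push the black graphite slab along the bench until one of its long sides lies flat against the aluminium rail in front of the torch and its end is up against the brass stop on that rail. Only push it: never lift or tip it. Leave everything else on the bench where it is, and finish with the slab at rest.

Things in the scene. Friction and masses are not known exactly. Their poses are not given: they have to be found in the camera images.
- slab: graphite slab to push: plain matt black rectangular plate, 90 mm along its own x, 120 mm along its own y, 30 mm thick, 0.4 to 0.8 kg, slippery (friction about 0.35), loose on the bench. Origin at the centre of its underside, z up. It starts on the robot's side of the rail, to the right of the stop seen from the robot, turned up to 26 degrees from the rail.
- station: torch station, fixed and rigid: straight aluminium rail 440 mm long, 15 mm thick, 25 mm high; a bench torch (red knob, up to 170 mm high) on a black plate 15 to 125 mm behind it. Origin on the bench in the plane of the rail's face that looks to the robot; own y runs along the rail (from -240 to +200 mm), -x points square off that face towards the robot. Place and yaw vary.
- stop: brass stop, fixed and rigid at the rail: block 70 mm along x (out from the rail's face towards the robot), 20 mm along y, 30 mm high; thumbscrew over the rail, 48 mm high. Origin on the bench at the inner corner of rail face and stop face; axes parallel to the station's, +y along the rail away from the slab. Seated, the slab's centre is at x -45, y -60 mm in this frame.
- tub_white: bystander, leave alone: white open tub 95 x 73 x 34 mm holding coloured glass stubs. Origin at the centre of its underside.
- tub_metal: bystander, leave alone: aluminium open tub 95 x 73 x 34 mm holding coloured glass stubs. Origin at the centre of its underside.
- roller: bystander, leave alone: hand roller lying down, black rubber roll 70 mm wide towards its own +x, wooden handle towards -x, about 195 mm long, 34 mm high. Origin on the bench near its middle.
- mould: bystander, leave alone: brass bead mould block 70 x 50 x 22 mm. Origin at the centre of its underside.
- pick: bystander, leave alone: pick lying along its own x, dark wooden handle and steel point, 190 mm long, 12 mm high. Origin on the bench 40 mm from the handle's middle, on the point's side.
- bottle: bystander, leave alone: small closed amber glass jar with a white cap, 44 mm in diameter, 70 mm high, standing just behind the rail. Origin at the centre of its underside.
- jar: bystander, leave alone: steel jar 70 mm in diameter, 85 mm high, with thin mandrels standing out to 210 mm high. Origin at the centre of its underside.
Not all that is in view belongs to the job. What is shaped like the slab but pink or red is not meant.

How it is judged:
At the end, for the whole second after the job is handed in: The slab lies flat on the bench at rest, its long side within 4 mm of the rail's face and parallel to it within 0.04 rad, and its end within 4 mm of the stop's face (x of slab in the frame of stop between -0.049 and -0.042 m and y of slab in the frame of stop between -0.064 and -0.057 m and angle between the y axis of slab and the y axis of stop, either way round below 0.04 rad and angle between slab's own z axis and vertical below 0.03 rad and height (world z) of slab below 0.004 m and linear speed of slab below 0.01 m/s); the robot touches nothing.
It fails at once if the slab is lifted (more than 12 mm) or tipped (more than 0.15 rad) (height (world z) of slab above 0.012 m or angle between slab's own z axis and vertical above 0.15 rad).
It fails at once if a bystander is moved more than 15 mm (distance of any of tub_white, tub_metal, roller, mould, pick, jar, bottle from where it was at the start of the episode above 0.015 m).
It fails at once if the jar or the bottle is tipped more than 0.2 rad (angle between any of jar, bottle's own z axis and vertical above 0.2 rad).
It also fails if it takes over 64 s, if anything falls off the work surface, if the arm or the gripper's body presses on something with over 40 N, if the wrist force passes 120 N, or if a joint passes its speed limit or range.

### The arm

A 6-joint arm with a two-finger parallel gripper is mounted at the origin on the work surface. World frame = base frame: x ahead of the robot, y to its left, z up, the work surface at z = 0. Lengths are in m, angles in rad, forces in N, time in s.
With the tool pointing down it reaches from about 0.225 to 0.875 m from the base axis. Payload 3.4 kg.
Tool frame: the origin (TCP) lies midway between the tips of the shut fingers; the grasp point (between the pads) lies 19 mm behind it (manip.pinch_z is the distance from the TCP to the grasp point, in m); z points along the fingers, y is the line along which they close (so a half turn about z gives the same grasp; the last joint's range is limited). The gripper opens to 85 mm and grips with 20 to 120 N. Pads are 22 mm wide; open, the fingers measure 114 mm over their backs; the gripper's body (76 mm by 85 mm) begins 54 mm behind the grasp point. The pads swing forward as they close: fully open they stand 13 mm farther back than shut.
Start: joints at [1.093, 0.276, 1.505, -0, 1.361, -0.121], TCP at [0.201, 0.539, 0.231] pointing down, gripper open.
Joint ranges: [-2.89, 2.89], [-0.75, 2.08], [0.22, 2.7], [-1.18, 4.32], [0.11, 2.71], [-2.7, 2.7]. Speed limits (rad/s): [2.57, 2.57, 3.14, 3.14, 3.14, 3.14].

### API

Orientations are given as a unit quaternion [w, x, y, z].
In Python, from rig import manip gives the robot as it stands.
- The arm moves only by the tool carry_out, never from a script. Its arguments are lists of equal length, an entry for each row: "delta_pos": the shift along the tool's x, y, z scaled (see below), a list of three; "turn": the turn, a rotation vector about the tool's x, y, z scaled (see below), a list of three; "claw": the closure, from -1 (fully open) to 1 (shut). A call has 1 to 12 rows; each row is the pose to reach, as a shift and turn from the pose commanded when the call began, along the tool's axes at that moment; what a row does not reach only later rows make up. The controller multiplies each number of a shift by 400 mm and each number of a turn by 30 degrees. A row lasts 1/10 s, in which the tool goes at most 50 mm and 8.59 degrees, less where a joint would pass 70% of its speed; a pose out of reach is approached as far as the arm can. A call with a number of a shift or a turn outside -1 to 1 is refused whole. A call with a gripper value outside its range is refused whole. The fingers move at their own pace and stop on an object; "force" is the grip in N (left out, the last holds). Time passes only in rows, so rows that repeat a pose let the fingers close. It gives the time, the measured TCP pose, the force, the opening and the grip force at its end, in the units of the state.
- manip.get_state(): the state, without advancing time (a new reading comes with each control period).
- manip.get_image(name): name is "scene" or "top"; returns a dict with "image" (480x640x3 uint8, red, green, blue), "z_map" (480x640 float32, m along the optical axis (not along the pixel's ray), 0 where there is no reading), "fx", "fy", "cx", "cy" (pixels), "world_to_cam" (4x4, takes a point from world to camera coordinates). Camera axes: x right, y down, z forward; pixel columns grow to the right and rows downward; lengths in m; the calibration is good to about 2 mm. A picture is of the moment at which its call begins.
- manip.sign_off(): hands the job in; it is judged then, once.
Trained networks look in the newest picture that a camera, given by its name, has taken for a name from the list of things; names that differ only in an ending like _2 or _b are one class to them, and where a whole thing is asked for, a point or a joint stands for the part that bears it (a point fixed in the world has none). Each returns a list of dicts, best first, with "score" (0 to 1); they miss things now and then, are a little off and sometimes report something else, mostly with a low value. They report only what shows in the picture. A call takes as long as a camera call. They do not tell look-alikes from the thing itself.
- manip.spot_in(camera, query): "point" ([x, y, z] in m, in world coordinates, good to about 4 mm: the middle of the surface that is visible of it).
- manip.place_of(camera, query): "point" ([x, y, z] in m, in world coordinates, good to about 4 mm: a listed point, or the origin of a listed thing).
The state is a dict: "clock": time; "qpos": joint angles; "qd": joint speeds; "effort": joint torques, N m; "position": TCP position; "ee_rot": TCP orientation; "contact_force": force on the tool from outside, world axes, zero at the start; "moment": the same for the moment, N m; "width": finger opening in m; "gripper_force": force on a finger pad.
Only numpy, scipy, OpenCV 4.12 (cv2) and the standard library are available. Lean on these libraries where they do the work, as an engineer would, in place of code of your own. Each camera call takes 0.05 s, during which the arm holds its last target. There are 200 camera calls.

## Working session

There is one attempt and no reset: what is moved stays moved. The work goes in short steps, Python scripts to look and compute and a tool call to move; the robot and the scene stay as the last step left them, time stands still between calls to the robot, and variables do not carry over. Pictures are saved under pics/ and viewed, at most 10 in all, crops included, and the job is handed in when it is done.

Besides the shell and the picture viewer there is one more tool, called after ">>>" as name(argument=value, ...), one argument or row to a line, values as JSON. carry_out: Moves the arm, as the interface text tells. Shifts and turns lie within -1 to 1; 1 stands for 400 mm of shift or 30 degrees of turn. Its arguments: {"type":"object","properties":{"delta_pos":{"type":"array","items":{"type":"array","items":{"type":"number","minimum":-1,"maximum":1}}},"turn":{"type":"array","items":{"type":"array","items":{"type":"number","minimum":-1,"maximum":1}}},"claw":{"type":"array","items":{"type":"number"}},"force":{"type":"number"}},"required":["delta_pos","turn","claw"]}

```bash
mkdir -p pics; ls; python3 - <<'E'
from rig import manip
import cv2,pickle
for n in ("top","scene"):
    d=manip.get_image(n); cv2.imwrite(f"pics/{n}0.png",d["image"][:,:,::-1]); pickle.dump(d,open(n+"0.pkl","wb"))
for q in ("slab","stop","station","tub_white","tub_metal","roller","mould","pick","bottle","jar"):
    print(q,[(round(r["score"],2),[round(float(v),3) for v in r["point"]]) for r in manip.place_of("top",q)][:3])
print(manip.get_state())
E
```

```text
pics
slab [(0.8, [0.4, 0.051, 0.003]), (0.76, [0.814, -0.234, 0.0]), (0.7, [0.514, -0.126, -0.002])]
stop [(0.77, [0.653, 0.092, -0.002])]
station [(0.95, [0.654, -0.013, 0.001])]
tub_white [(0.95, [0.506, 0.225, 0.001])]
tub_metal [(0.7, [0.677, -0.44, -0.004]), (0.59, [0.368, 0.49, 0.003])]
roller [(0.97, [0.37, 0.491, -0.001])]
mould [(0.64, [0.587, 0.471, 0.004])]
pick [(0.74, [0.506, 0.223, -0.001]), (0.45, [0.407, -0.399, -0.0])]
bottle [(0.51, [0.742, 0.088, 0.001])]
jar [(0.58, [0.529, -0.536, -0.0])]
{'clock': 0.6, 'qpos': array([ 1.09296158e+00,  2.75869593e-01,  1.50488100e+00, -2.82172439e-06,
        1.36071240e+00, -1.21016478e-01]), 'qd': array([-0.00069967,  0.00028182, -0.00019853, -0.00024705, -0.0015696 ,
        0.00023276]), 'effort': array([-6.43752046e-04, -4.16395497e+01, -2.45981473e+01, -2.70118126e-04,
        5.31678688e-04,  9.09649316e-06]), 'position': array([0.20087553, 0.53880818, 0.23135295]), 'ee_rot': array([2.04406007e-05, 1.77463896e-01, 9.84127310e-01, 6.15356449e-05]), 'contact_force': array([-0.16250872,  0.54364558, -0.13450182]), 'moment': array([-0.05141834,  0.02296045, -0.03467565]), 'gripper_force': 0.0, 'width': 0.08521718872177508}
```

View pics/top0.png

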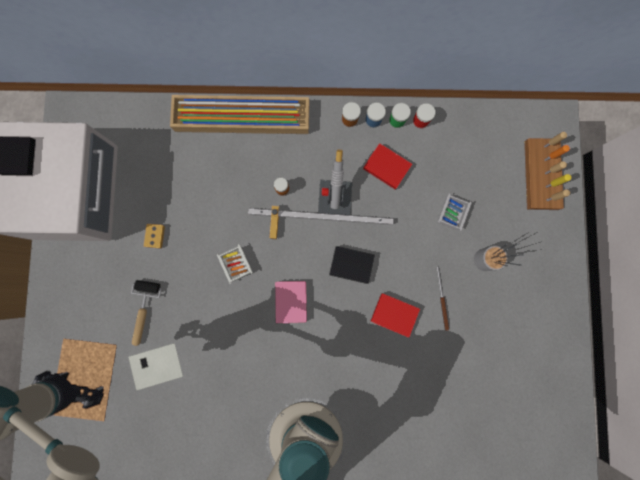

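View pics/scene0.png

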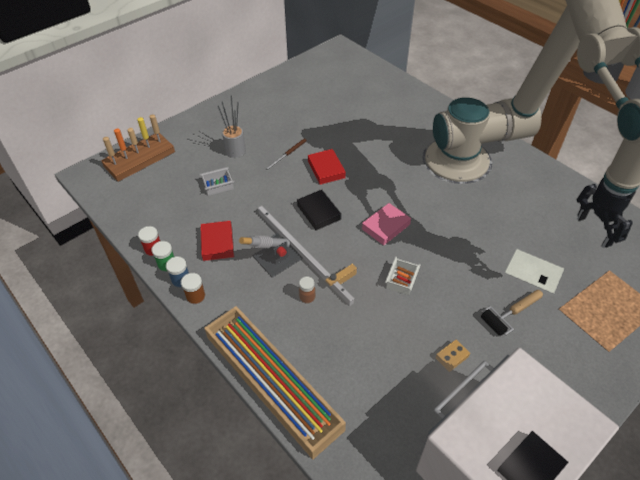

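Candidates in top: black (353,264), pink (291,302), red (396,314), red (388,166). Only the black plate at (353,264) fits "plain matt black", and it lies on the robot's side of the rail, right of the stop at (275,222). I'll measure it and confirm it in a crop.

```bash
cat > h.py <<'E'
import numpy as np,cv2
from rig import manip
def pts(d):
    z=d["z_map"]; v,u=np.mgrid[:480,:640]
    P=np.stack([(u-d["cx"])/d["fx"]*z,(v-d["cy"])/d["fy"]*z,z,np.ones_like(z)],-1)
    return (P@np.linalg.inv(d["world_to_cam"]).T)[...,:3]
def onplane(d,uv,h):
    """pixels -> world points on plane z=h"""
    T=np.linalg.inv(d["world_to_cam"]); uv=np.asarray(uv,float).reshape(-1,2)
    r=np.c_[(uv[:,0]-d["cx"])/d["fx"],(uv[:,1]-d["cy"])/d["fy"],np.ones(len(uv))]@T[:3,:3].T
    return (T[:3,3]+r*((h-T[2,3])/r[:,2])[:,None])[:,:2]
def slab(d,P,box=(0.4,0.7,-0.3,0.14)):
    im=d["image"].astype(int)
    m=(P[...,2]>.02)&(P[...,2]<.045)&(im.max(-1)<70)&(P[...,0]>box[0])&(P[...,0]<box[1])&(P[...,1]>box[2])&(P[...,1]<box[3])
    n,l,s,_=cv2.connectedComponentsWithStats(m.astype(np.uint8))
    k=1+np.argmax(s[1:,4]); m=(l==k)
    c,_=cv2.findContours(m.astype(np.uint8),cv2.RETR_EXTERNAL,cv2.CHAIN_APPROX_NONE)
    w=onplane(d,np.argwhere(m)[:,::-1],.03)
    r=cv2.minAreaRect((w*1000).astype(np.float32))
    c=w.mean(0); ev,V=np.linalg.eigh(np.cov((w-c).T)); a=V[:,1]; a=a*np.sign(a[1])
    return c,np.degrees(np.arctan2(-a[0],a[1])),r,np.sqrt(12*ev)
E
python3 - <<'E'
from h import *
import pickle
d=pickle.load(open("top0.pkl","rb")); P=pts(d); z=P[...,2]
print("bench",np.median(z[300:340,200:240]),"cam",np.linalg.inv(d["world_to_cam"])[:3,3].round(3),d["fx"])
print("slab c,yaw,rect,dims",slab(d,P))
s=pickle.load(open("scene0.pkl","rb"))
# rail: bright, height ~25mm in region
m=(z>.015)&(z<.04)&(P[...,0]>.6)&(P[...,0]<.7)&(P[...,1]>-.27)&(P[...,1]<.22)&(d["image"].min(-1)>120)
w=onplane(d,np.argwhere(m)[:,::-1],.025)
vx,vy,x0,y0=cv2.fitLine((w).astype(np.float32),cv2.DIST_HUBER,0,.001,.001).ravel()
if vy<0: vx,vy=-vx,-vy
t=(w-[x0,y0])@[vx,vy]; q=(w-[x0,y0])@[vy,-vx]
print("rail n",m.sum(),"yaw",np.degrees(np.arctan2(-vx,vy)),"mid",x0,y0,"t",t.min(),t.max(),"q",np.percentile(q,[2,50,98]))
im=d["image"].astype(int); mb=(z>.02)&(z<.06)&(im[...,0]-im[...,2]>60)&(P[...,0]>.55)&(P[...,0]<.7)&(P[...,1]>0)&(P[...,1]<.2)
w2=onplane(d,np.argwhere(mb)[:,::-1],.03); print("stop",mb.sum(),w2.mean(0),cv2.minAreaRect((w2*1000).astype(np.float32)))
t2=(w2-[x0,y0])@[vx,vy]; q2=(w2-[x0,y0])@[vy,-vx]; print("t",np.percentile(t2,[2,50,98]),"q",np.percentile(q2,[2,50,98]))
c=d["image"][190:350,230:430][:,:,::-1]; cv2.imwrite("pics/crop.png",cv2.resize(c,(800,640),interpolation=cv2.INTER_CUBIC)[:600])
E
```

```text
bench 0.00041474336307079085 cam [ 0.44  -0.024  1.391] 455.9708572103462
slab c,yaw,rect,dims (array([ 0.51137326, -0.12706897]), np.float64(-10.400872241847024), ((511.7913513183594, -126.82969665527344), (119.04489135742188, 88.86449432373047), 77.99981689453125), array([0.0886506 , 0.11877323]))
rail n 716 yaw -3.1404295 mid 0.655873 -0.04000058 t -0.20858119948590778 0.22922352514481267 q [-7.98821398e-03 -2.66120600e-05  7.92587481e-03]
stop 182 [0.6296769  0.10953369] ((635.4987182617188, 109.25379943847656), (20.275545120239258, 97.9577407836914), 86.94091033935547)
t [0.1381761  0.14779662 0.15764782] q [-0.07478434 -0.03532517  0.01967773]
```

View pics/crop.png

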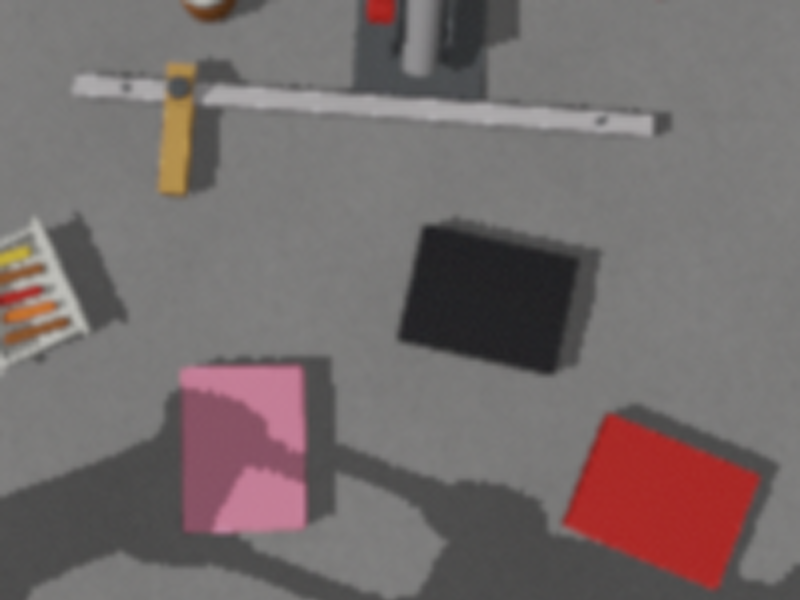

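The crop confirms the black plate at top (353,264), with the stop at (275,222) to its left. I'll push it to the rail with two fingertips first, then along the rail.

>>> carry_out(
  delta_pos=[
    [-0.55, -0.67, 0],
    [-0.55, -0.67, 0],
    [-0.55, -0.67, 0],
    [-0.55, -0.67, 0],
    [-0.55, -0.67, 0],
    [-0.55, -0.67, 0],
    [-0.55, -0.67, 0],
    [-0.55, -0.67, 0],
  ],
  turn=[
    [0, 0, -0.577],
    [0, 0, -0.577],
    [0, 0, -0.577],
    [0, 0, -0.577],
    [0, 0, -0.577],
    [0, 0, -0.577],
    [0, 0, -0.577],
    [0, 0, -0.577],
  ],
  claw=[-0.4, -0.4, -0.4, -0.4, -0.4, -0.4, -0.4, -0.4],
)

```text
clock: 1.4
position: [0.3151, 0.2058, 0.2316]
ee_rot: [0.001, 0.032, 0.999, -0.001]
contact_force: [-0.3, 1.0, 0.6]
width: 0.0599
gripper_force: 0.0
```

```bash
cat >> h.py <<'E'
from scipy.spatial.transform import Rotation as R
U=np.array([.0548,.9985]); N=np.array([.9985,-.0548]); O=np.array([.6559,-.0400])
C0=O-.0075*N+.1378*U   # stop frame origin
def qt(p): p=np.asarray(p)[:2]-C0; return np.array([p@N,p@U])   # stop-frame x,y
def go(q,t,z,yaw):
    """scaled tool shift & turn to stop-frame (q,t), height z, tool-y yaw (deg rel. rail)"""
    s=manip.get_state(); r=R.from_quat(s["ee_rot"],scalar_first=True)
    w=np.r_[C0+q*N+t*U,z]; d=r.inv().apply(w-s["position"])/.4
    y=r.apply([0,1,0]); cur=np.degrees(np.arctan2(-y[0],y[1]))+3.14
    print("at",qt(s["position"]).round(4),s["position"].round(4),"yaw",cur.round(2),"w",round(s["width"],4),"F",s["contact_force"].round(1),"t",s["clock"])
    print("shift",d.round(4),"turn z",round(-(yaw-cur)/30,3))
E
python3 -c "
from h import *
go(-.216,-.229,.05,0)"
```

```text
at [-0.3463  0.089 ] [0.3151 0.2058 0.2316] yaw -0.49 w 0.0599 F [-0.3  1.   0.6] t 1.4
shift [-0.3316 -0.7909  0.4567] turn z -0.016
```

>>> carry_out(
  delta_pos=[
    [-0.332, -0.791, 0],
    [-0.332, -0.791, 0],
    [-0.332, -0.791, 0],
    [-0.332, -0.791, 0],
    [-0.332, -0.791, 0],
    [-0.332, -0.791, 0],
    [-0.332, -0.791, 0],
    [-0.332, -0.791, 0.4],
    [-0.332, -0.791, 0.4],
    [-0.332, -0.791, 0.4],
    [-0.332, -0.791, 0.4],
    [-0.332, -0.791, 0.4],
  ],
  turn=[
    [0, 0, 0],
    [0, 0, 0],
    [0, 0, 0],
    [0, 0, 0],
    [0, 0, 0],
    [0, 0, 0],
    [0, 0, 0],
    [0, 0, 0],
    [0, 0, 0],
    [0, 0, 0],
    [0, 0, 0],
    [0, 0, 0],
  ],
  claw=[-0.4, -0.4, -0.4, -0.4, -0.4, -0.4, -0.4, -0.4, -0.4, -0.4, -0.4, -0.4],
)

```text
clock: 2.6
position: [0.4281, -0.1114, 0.0704]
ee_rot: [-0.002, 0.027, 1.0, 0.001]
contact_force: [-0.1, -0.5, -0.2]
width: 0.0596
gripper_force: 0.0
```

```bash
python3 - <<'E'
from h import *
go(-.216,-.229,.008,0)
d=manip.get_image("top"); cv2.imwrite("pics/a1.png",cv2.resize(d["image"][190:350,230:430,::-1],(800,640))[:600])
go(-.216+.116,-.229,.008,0)
E
```

```text
at [-0.216  -0.2216] [ 0.4281 -0.1114  0.0704] yaw 0.04 w 0.0596 F [-0.1 -0.5 -0.2] t 2.6
shift [-0.0005 -0.0188  0.1559] turn z 0.001
at [-0.2143 -0.2223] [ 0.4298 -0.1122  0.072 ] yaw 0.05 w 0.0596 F [ 1.4 -0.7  0.9] t 2.65
shift [-0.2856 -0.0171  0.1603] turn z 0.002
```

View pics/a1.png

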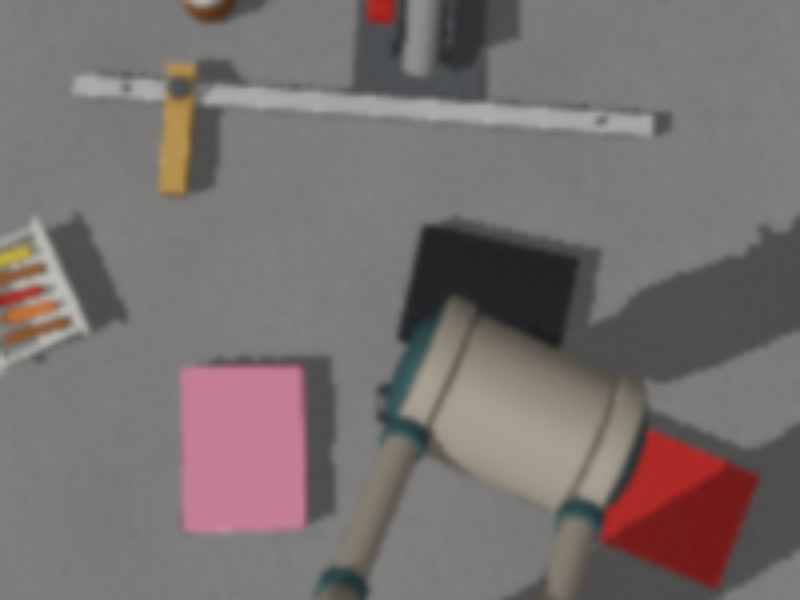

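The shot shows the slab still at crop (490,290), the gripper poised just behind it on the robot's side. I'll lower it and start pushing.

>>> carry_out(
  delta_pos=[
    [0, -0.015, 0.1],
    [0, -0.015, 0.155],
    [0, -0.015, 0.155],
    [-0.01, -0.015, 0.155],
    [-0.025, -0.015, 0.155],
    [-0.04, -0.015, 0.155],
    [-0.055, -0.015, 0.155],
    [-0.07, -0.015, 0.155],
    [-0.085, -0.015, 0.155],
    [-0.1, -0.015, 0.155],
    [-0.115, -0.015, 0.155],
    [-0.13, -0.015, 0.155],
  ],
  turn=[
    [0, 0, 0],
    [0, 0, 0],
    [0, 0, 0],
    [0, 0, 0],
    [0, 0, 0],
    [0, 0, 0],
    [0, 0, 0],
    [0, 0, 0],
    [0, 0, 0],
    [0, 0, 0],
    [0, 0, 0],
    [0, 0, 0],
  ],
  claw=[-0.4, -0.4, -0.4, -0.4, -0.4, -0.4, -0.4, -0.4, -0.4, -0.4, -0.4, -0.4],
)

```text
clock: 3.85
position: [0.4804, -0.1209, 0.0091]
ee_rot: [-0.0, 0.027, 1.0, 0.0]
contact_force: [-1.9, -0.0, 1.0]
width: 0.0601
gripper_force: 1.1
```

```bash
python3 - <<'E'
from h import *
go(-.106,-.229,.008,0)
d=manip.get_image("top"); c,y,r,_=slab(d,pts(d)); print(qt(c),y+3.14,r)
E
```

```text
at [-0.1633 -0.2282] [ 0.4804 -0.1209  0.0091] yaw 0.01 w 0.0601 F [-1.9 -0.   1. ] t 3.85
shift [-0.1433 -0.0019  0.0027] turn z 0.0
[-0.07776984 -0.22642466] 5.608888710776472 ((551.4479370117188, -124.31501770019531), (66.01309204101562, 120.25209045410156), 0.9744667410850525)
```

>>> carry_out(
  delta_pos=[
    [-0.015, 0, 0],
    [-0.03, 0, 0],
    [-0.045, 0, 0],
    [-0.06, 0, 0],
    [-0.075, 0, 0],
    [-0.09, 0, 0],
    [-0.105, 0, 0],
    [-0.12, 0, 0],
    [-0.13, 0, 0],
    [-0.138, 0, 0],
    [-0.143, 0, 0],
    [-0.143, 0, 0],
  ],
  turn=[
    [0, 0, 0],
    [0, 0, 0],
    [0, 0, 0],
    [0, 0, 0],
    [0, 0, 0],
    [0, 0, 0],
    [0, 0, 0],
    [0, 0, 0],
    [0, 0, 0],
    [0, 0, 0],
    [0, 0, 0],
    [0, 0, 0],
  ],
  claw=[-0.4, -0.4, -0.4, -0.4, -0.4, -0.4, -0.4, -0.4, -0.4, -0.4, -0.4, -0.4],
)

```text
clock: 5.1
position: [0.5379, -0.1244, 0.0094]
ee_rot: [0.0, 0.027, 1.0, -0.0]
contact_force: [-0.4, 0.3, 0.2]
width: 0.0596
gripper_force: 0.2
```

```bash
python3 - <<'E'
from h import *
go(-.101,-.229,.008,0)
d=manip.get_image("top"); c,y,r,_=slab(d,pts(d)); print(qt(c),y+3.14,r,qt(np.array(r[0])/1000))
E
```

```text
at [-0.1057 -0.2285] [ 0.5379 -0.1244  0.0094] yaw 0.01 w 0.0596 F [-0.4  0.3  0.2] t 5.1
shift [-0.0116 -0.0013  0.0034] turn z 0.0
[-0.01935801 -0.17663729] 69.2921431834413 ((623.26220703125, -73.9374008178711), (21.92965316772461, 51.4559440612793), 58.239280700683594) [-0.02322903 -0.17347577]
```

>>> carry_out(
  delta_pos=[
    [0.05, 0, 0],
    [0.05, 0, 0],
    [0.05, 0, -0.25],
    [0.05, 0, -0.25],
    [0.05, 0, -0.25],
    [0.05, -0.2, -0.25],
    [0.05, -0.3, -0.25],
    [0.05, -0.3, -0.25],
    [0.05, -0.3, -0.25],
  ],
  turn=[
    [0, 0, 0],
    [0, 0, 0],
    [0, 0, 0],
    [0, 0, 0.3],
    [0, 0, 0.6],
    [0, 0, 1],
    [0, 0, 1],
    [0, 0, 1],
    [0, 0, 1],
  ],
  claw=[-0.4, -0.4, -0.4, -0.4, -0.4, -0.4, -0.4, -0.4, -0.4],
)

```text
clock: 6.05
position: [0.5122, -0.2467, 0.1097]
ee_rot: [0.002, 0.287, 0.958, -0.001]
contact_force: [-0.1, 0.8, -0.4]
width: 0.06
gripper_force: 0.0
```

>>> carry_out(
  delta_pos=[
    [0, 0, 0],
    [0, 0, 0],
    [0, 0, 0],
    [0, 0, 0],
  ],
  turn=[
    [0, 0, 1],
    [0, 0, 1],
    [0, 0, 1],
    [0, 0, 1],
  ],
  claw=[-0.4, -0.4, -0.4, -0.4],
)

```text
clock: 6.45
position: [0.5115, -0.2419, 0.1094]
ee_rot: [0.0, 0.525, 0.851, 0.0]
contact_force: [1.0, -0.5, 0.3]
width: 0.0599
gripper_force: 0.0
```

>>> carry_out(
  delta_pos=[
    [0, 0, 0],
    [0, 0, 0],
    [0, 0, 0],
    [0, 0, 0],
  ],
  turn=[
    [0, 0, 1],
    [0, 0, 1],
    [0, 0, 1],
    [0, 0, 1],
  ],
  claw=[-0.4, -0.4, -0.4, -0.4],
)

```text
clock: 6.85
position: [0.5115, -0.2418, 0.1094]
ee_rot: [0.0, 0.727, 0.686, 0.001]
contact_force: [-0.4, -0.0, 0.2]
width: 0.0598
gripper_force: 0.0
```

```bash
python3 - <<'E'
from h import *
go(-.047,-.325,.008,-90)
d=manip.get_image("top"); c,y,r,_=slab(d,pts(d)); print(qt(c),y+3.14,r,qt(np.array(r[0])/1000))
cv2.imwrite("pics/a2.png",cv2.resize(d["image"][190:350,230:430,::-1],(800,640))[:600])
E
```

```text
at [-0.1256 -0.3472] [ 0.5115 -0.2418  0.1094] yaw -90.2 w 0.0598 F [-0.4 -0.   0.2] t 6.85
shift [0.0561 0.1961 0.2538] turn z -0.007
[-0.0484281  -0.22786738] 0.6143045226593231 ((595.2608642578125, -126.66736602783203), (118.68009948730469, 89.67967224121094), 86.8720703125) [-0.04829877 -0.22766112]
```

View pics/a2.png

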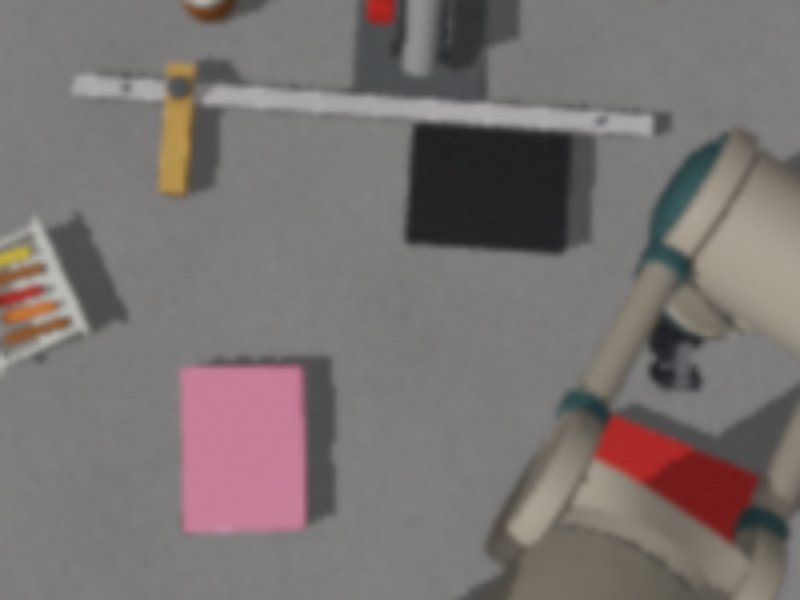

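The slab lies along the rail, about 3 mm off it, at crop (490,190), and parallel. The gripper is at its right end. Next I push it along the rail on its end.

>>> carry_out(
  delta_pos=[
    [0.056, 0.188, 0],
    [0.056, 0.188, 0],
    [0.056, 0.188, 0],
    [0.056, 0.188, 0.12],
    [0.056, 0.188, 0.25],
    [0.056, 0.188, 0.25],
    [0.056, 0.188, 0.25],
    [0.075, 0.188, 0.25],
    [0.09, 0.188, 0.25],
    [0.105, 0.188, 0.25],
    [0.12, 0.188, 0.25],
    [0.135, 0.188, 0.25],
  ],
  turn=[
    [0, 0, 0],
    [0, 0, 0],
    [0, 0, 0],
    [0, 0, 0],
    [0, 0, 0],
    [0, 0, 0],
    [0, 0, 0],
    [0, 0, 0],
    [0, 0, 0],
    [0, 0, 0],
    [0, 0, 0],
    [0, 0, 0],
  ],
  claw=[0.06, 0.06, 0.06, 0.06, 0.06, 0.06, 0.06, 0.06, 0.06, 0.06, 0.06, 0.06],
)

```text
clock: 8.1
position: [0.5896, -0.1934, 0.0104]
ee_rot: [0.001, 0.726, 0.688, 0.0]
contact_force: [-1.1, -2.5, 1.5]
width: 0.04
gripper_force: 1.1
```

```bash
python3 - <<'E'
from h import *
go(-.049,-.131,.008,-90)
E
```

```text
at [-0.0502 -0.2946] [ 0.5896 -0.1934  0.0104] yaw -89.95 w 0.04 F [-1.1 -2.5  1.5] t 8.1
shift [0.409  0.0035 0.0052] turn z 0.002
```

>>> carry_out(
  delta_pos=[
    [0.018, 0, 0],
    [0.036, 0, 0],
    [0.054, 0, 0],
    [0.072, 0, 0],
    [0.09, 0, 0],
    [0.108, 0, 0],
    [0.126, 0, 0],
    [0.144, 0, 0],
    [0.162, 0, 0],
    [0.18, 0, 0],
    [0.198, 0, 0],
    [0.21, 0, 0],
  ],
  turn=[
    [0, 0, 0],
    [0, 0, 0],
    [0, 0, 0],
    [0, 0, 0],
    [0, 0, 0],
    [0, 0, 0],
    [0, 0, 0],
    [0, 0, 0],
    [0, 0, 0],
    [0, 0, 0],
    [0, 0, 0],
    [0, 0, 0],
  ],
  claw=[0.06, 0.06, 0.06, 0.06, 0.06, 0.06, 0.06, 0.06, 0.06, 0.06, 0.06, 0.06],
)

```text
clock: 9.3
position: [0.5934, -0.1085, 0.0092]
ee_rot: [-0.0, 0.726, 0.688, 0.0]
contact_force: [-0.1, -2.8, 1.1]
width: 0.0403
gripper_force: 0.9
```

```bash
python3 - <<'E'
from h import *
go(-.049,-.131,.008,-90)
d=manip.get_image("top"); c,y,r,_=slab(d,pts(d)); print(qt(c),y+3.14,r,qt(np.array(r[0])/1000))
E
```

```text
at [-0.0512 -0.2096] [ 0.5934 -0.1085  0.0092] yaw -89.98 w 0.0403 F [-0.1 -2.8  1.1] t 9.3
shift [0.1965 0.0055 0.0031] turn z 0.001
[-0.04650691 -0.10793323] 79.0132751733763 ((600.7931518554688, -9.849803924560547), (65.80744934082031, 89.96595001220703), 86.1688232421875) [-0.04917638 -0.11071561]
```

>>> carry_out(
  delta_pos=[
    [0.018, 0.002, 0],
    [0.036, 0.005, 0],
    [0.054, 0.005, 0],
    [0.072, 0.005, 0],
    [0.09, 0.005, 0],
    [0.108, 0.005, 0],
    [0.126, 0.005, 0],
    [0.144, 0.005, 0],
    [0.16, 0.005, 0],
    [0.174, 0.005, 0],
    [0.184, 0.005, 0],
    [0.19, 0.005, 0],
  ],
  turn=[
    [0, 0, 0],
    [0, 0, 0],
    [0, 0, 0],
    [0, 0, 0],
    [0, 0, 0],
    [0, 0, 0],
    [0, 0, 0],
    [0, 0, 0],
    [0, 0, 0],
    [0, 0, 0],
    [0, 0, 0],
    [0, 0, 0],
  ],
  claw=[0.06, 0.06, 0.06, 0.06, 0.06, 0.06, 0.06, 0.06, 0.06, 0.06, 0.06, 0.06],
)

```text
clock: 10.55
position: [0.5996, -0.0331, 0.0093]
ee_rot: [-0.0, 0.726, 0.688, 0.0]
contact_force: [-0.1, -1.6, -0.8]
width: 0.0398
gripper_force: 0.7
```

>>> carry_out(
  delta_pos=[
    [0.002, 0, 0],
    [0.004, 0, 0],
    [0.006, 0, 0],
    [0.006, 0, 0],
  ],
  turn=[
    [0, 0, 0],
    [0, 0, 0],
    [0, 0, 0],
    [0, 0, 0],
  ],
  claw=[0.06, 0.06, 0.06, 0.06],
)

```text
clock: 10.95
position: [0.5998, -0.0315, 0.0093]
ee_rot: [0.0, 0.726, 0.687, -0.0]
contact_force: [-0.3, -2.1, -0.7]
width: 0.0404
gripper_force: 1.1
```

```bash
python3 - <<'E'
from h import *
go(-.049,-.131,.008,-90)
d=manip.get_image("top"); c,y,r,_=slab(d,pts(d)); print(qt(c),y+3.14,r,qt(np.array(r[0])/1000))
E
```

```text
at [-0.049  -0.1323] [ 0.5998 -0.0315  0.0093] yaw -90.0 w 0.0404 F [-0.3 -2.1 -0.7] t 10.95
shift [ 0.0034 -0.      0.0033] turn z -0.0
[-0.0460037  -0.02012814] 85.47417429858069 ((607.258544921875, 79.2015380859375), (39.90910339355469, 89.05357360839844), 85.89400482177734) [-0.0476007  -0.02144354]
```

>>> carry_out(
  delta_pos=[
    [0.002, 0, 0],
    [0.004, 0, 0],
    [0.006, 0, 0],
    [0.006, 0, 0],
  ],
  turn=[
    [0, 0, 0],
    [0, 0, 0],
    [0, 0, 0],
    [0, 0, 0],
  ],
  claw=[0.06, 0.06, 0.06, 0.06],
)

```text
clock: 11.4
position: [0.5998, -0.0314, 0.0094]
ee_rot: [0.001, 0.726, 0.688, -0.002]
contact_force: [-1.4, -9.8, -0.5]
width: 0.0402
gripper_force: 4.9
```

Force has risen to 10 N, so the end is up against the stop. I'll back off, turn, and close the gap to the rail.

>>> carry_out(
  delta_pos=[
    [-0.06, 0, 0],
    [-0.06, 0, 0],
    [-0.06, 0, -0.25],
    [-0.06, 0, -0.25],
    [-0.06, -0.1, -0.25],
    [-0.06, -0.24, -0.25],
    [-0.06, -0.24, -0.25],
    [-0.06, -0.24, -0.25],
    [-0.06, -0.24, -0.25],
  ],
  turn=[
    [0, 0, 0],
    [0, 0, 0],
    [0, 0, 0],
    [0, 0, -0.3],
    [0, 0, -0.6],
    [0, 0, -1],
    [0, 0, -1],
    [0, 0, -1],
    [0, 0, -1],
  ],
  claw=[0.06, 0.06, 0.06, -0.2, -0.4, -0.4, -0.4, -0.4, -0.4],
)

```text
clock: 12.3
position: [0.5043, -0.0471, 0.1099]
ee_rot: [0.001, 0.524, 0.852, 0.001]
contact_force: [0.8, 0.1, 1.1]
width: 0.0599
gripper_force: 0.0
```

>>> carry_out(
  delta_pos=[
    [0, 0, 0],
    [0, 0, 0],
    [0, 0, 0],
    [0, 0, 0],
  ],
  turn=[
    [0, 0, -1],
    [0, 0, -1],
    [0, 0, -1],
    [0, 0, -1],
  ],
  claw=[-0.4, -0.4, -0.4, -0.4],
)

```text
clock: 12.7
position: [0.505, -0.0475, 0.1093]
ee_rot: [0.001, 0.284, 0.959, 0.0]
contact_force: [0.8, -0.1, -0.5]
width: 0.0596
gripper_force: 0.0
```

>>> carry_out(
  delta_pos=[
    [0, 0, 0],
    [0, 0, 0],
    [0, 0, 0],
    [0, 0, 0],
  ],
  turn=[
    [0, 0, -1],
    [0, 0, -1],
    [0, 0, -1],
    [0, 0, -1],
  ],
  claw=[-0.4, -0.4, -0.4, -0.4],
)

```text
clock: 13.1
position: [0.505, -0.0475, 0.1093]
ee_rot: [0.001, 0.026, 1.0, 0.0]
contact_force: [-0.4, -0.4, 1.2]
width: 0.0598
gripper_force: 0.0
```

```bash
python3 - <<'E'
from h import *
go(-.120,-.062,.008,0)
d=manip.get_image("top"); c,y,r,_=slab(d,pts(d)); print(qt(c),y+3.14,r,qt(np.array(r[0])/1000))
E
```

```text
at [-0.1427 -0.1535] [ 0.505  -0.0475  0.1093] yaw 0.17 w 0.0598 F [-0.4 -0.4  1.2] t 13.1
shift [-0.0571  0.2286  0.2534] turn z 0.006
[-0.04164124 -0.04906588] 30.250040103926228 ((605.0743408203125, 40.8250617980957), (117.72325134277344, 88.88249969482422), 86.85396575927734) [-0.04767859 -0.05988215]
```

>>> carry_out(
  delta_pos=[
    [-0.04, 0.228, 0],
    [-0.04, 0.228, 0],
    [-0.04, 0.228, 0],
    [-0.04, 0.228, 0.1],
    [-0.04, 0.228, 0.25],
    [-0.04, 0.228, 0.25],
    [-0.04, 0.228, 0.25],
    [-0.055, 0.228, 0.25],
    [-0.07, 0.228, 0.25],
    [-0.082, 0.228, 0.25],
    [-0.092, 0.228, 0.25],
    [-0.097, 0.228, 0.25],
  ],
  turn=[
    [0, 0, 0],
    [0, 0, 0],
    [0, 0, 0],
    [0, 0, 0],
    [0, 0, 0],
    [0, 0, 0],
    [0, 0, 0],
    [0, 0, 0],
    [0, 0, 0],
    [0, 0, 0],
    [0, 0, 0],
    [0, 0, 0],
  ],
  claw=[-0.4, -0.4, -0.4, -0.4, -0.4, -0.4, -0.4, -0.4, -0.4, -0.4, -0.4, -0.4],
)

```text
clock: 14.35
position: [0.5477, 0.0414, 0.0101]
ee_rot: [0.001, 0.027, 1.0, 0.0]
contact_force: [-0.2, 0.3, 0.9]
width: 0.0599
gripper_force: 0.0
```

>>> carry_out(
  delta_pos=[
    [-0.002, 0, 0],
    [-0.004, 0, 0],
    [-0.006, 0, 0],
    [-0.008, 0, 0],
    [-0.008, 0, 0],
  ],
  turn=[
    [0, 0, 0],
    [0, 0, 0],
    [0, 0, 0],
    [0, 0, 0],
    [0, 0, 0],
  ],
  claw=[-0.4, -0.4, -0.4, -0.4, -0.4],
)

```text
clock: 14.85
position: [0.5486, 0.0414, 0.0091]
ee_rot: [-0.001, 0.027, 1.0, 0.0]
contact_force: [-2.3, -0.1, 0.9]
width: 0.0597
gripper_force: 1.1
```

>>> carry_out(
  delta_pos=[
    [-0.002, 0, 0],
    [-0.004, 0, 0],
    [-0.006, 0, 0],
    [-0.006, 0, 0],
  ],
  turn=[
    [0, 0, 0],
    [0, 0, 0],
    [0, 0, 0],
    [0, 0, 0],
  ],
  claw=[-0.4, -0.4, -0.4, -0.4],
)

```text
clock: 15.25
position: [0.5509, 0.0412, 0.0091]
ee_rot: [-0.001, 0.027, 1.0, 0.0]
contact_force: [-4.4, 0.5, 1.3]
width: 0.0599
gripper_force: 2.2
```

>>> carry_out(
  delta_pos=[
    [-0.002, 0, 0],
    [-0.004, 0, 0],
    [-0.006, 0, 0],
    [-0.006, 0, 0],
  ],
  turn=[
    [0, 0, 0],
    [0, 0, 0],
    [0, 0, 0],
    [0, 0, 0],
  ],
  claw=[-0.4, -0.4, -0.4, -0.4],
)

```text
clock: 15.65
position: [0.5509, 0.0413, 0.0088]
ee_rot: [-0.004, 0.027, 1.0, 0.0]
contact_force: [-7.8, -0.5, 5.2]
width: 0.0595
gripper_force: 4.2
```

>>> carry_out(
  delta_pos=[
    [0.02, 0, 0],
    [0.06, 0, 0],
    [0.06, 0, 0],
    [0.06, 0, -0.25],
    [0.06, 0, -0.4],
    [0.06, 0, -0.4],
    [0.06, -0.3, -0.4],
    [0.1, -0.6, -0.4],
    [0.1, -0.6, -0.4],
    [0.1, -0.6, -0.4],
    [0.1, -0.6, -0.4],
    [0.1, -0.6, -0.4],
  ],
  turn=[
    [0, 0, 0],
    [0, 0, 0],
    [0, 0, 0],
    [0, 0, 0],
    [0, 0, 0],
    [0, 0, 0],
    [0, 0, 0],
    [0, 0, 0],
    [0, 0, 0],
    [0, 0, 0],
    [0, 0, 0],
    [0, 0, 0],
  ],
  claw=[-0.4, -0.4, -0.4, -0.4, -0.4, -0.4, -0.4, -0.4, -0.4, -0.4, -0.4, -0.4],
)

```text
clock: 16.85
position: [0.5029, -0.2027, 0.1701]
ee_rot: [0.002, 0.03, 1.0, -0.002]
contact_force: [-0.8, 0.4, -0.3]
width: 0.0597
gripper_force: 0.0
```

```bash
python3 - <<'E'
from h import *
d=manip.get_image("top"); c,y,r,_=slab(d,pts(d)); print(qt(c),y+3.14,r,qt(np.array(r[0])/1000))
cv2.imwrite("pics/a3.png",cv2.resize(d["image"][190:350,230:430,::-1],(800,640),interpolation=cv2.INTER_CUBIC)[:600])
E
```

```text
[-0.04620343 -0.06039206] 0.19420109919150796 ((606.931884765625, 40.52473449707031), (118.20178985595703, 88.20442962646484), 86.93413543701172) [-0.04580738 -0.06008023]
```

View pics/a3.png

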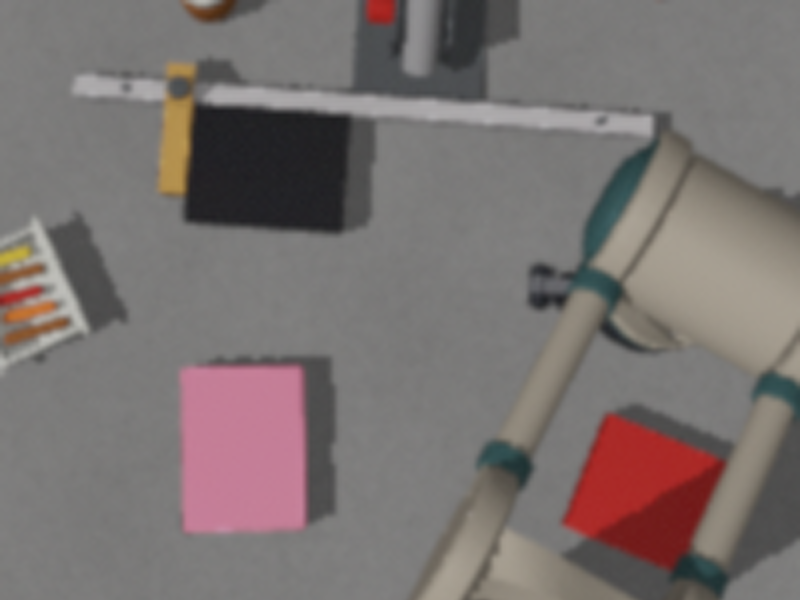

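The slab at crop (267,168) is flush with the rail and against the stop, measured at (-46, -60) mm and 0.2° off parallel. The pink and red plates, white tub and amber jar in view haven't moved, and the gripper is clear. Handing in.

```bash
python3 -c "
from rig import manip
print(manip.sign_off())"
```

```text
the job is handed in; nothing more can be done
None
```

The slab is flat against the rail with its end against the brass stop, measured at x -46, y -60 mm and about 0.2° off parallel; I handed the job in at about 17 s, and no verdict came back.

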